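# Ease the ratchet vise shut on the bench pin

## Task

The jeweller's spring-loaded vise is held open by its ratchet: throw the pawl's release lever fully over, then wind the crank up a touch so that the pawl springs out of the wheel. Keep hold of the crank and let it turn back slowly, without ever letting it run or pushing it home, until the spring alone holds the wooden bench pin firmly between both jaws; then let go and leave the other things on the bench where they are.

Things in the scene. Friction and masses are not known exactly. Their poses are not given: they have to be found in the camera images.
- vise: Green and steel bench vise, fixed; bed 150 x 400 mm, 18 mm thick. Origin: on the bench under the axis of the upright crank shaft; x across the bed, y along the bed from the winding head to the jaws, z up. Winding head: green box 135 x 135 mm, top 58 mm above the bench, carrying a toothed wheel, the pawl and its lever, and the crank.
- shaft_top (a point): Point on the axis of the upright crank shaft, 94 mm above the bench.
- grip_mid (a point): Middle of the crank's upright black grip, 120 mm above the bench, 80 mm from the shaft axis: a cylinder 24 mm across, 52 mm tall (93 to 145 mm), free to spin on its pin. Top of the crank arm: 90 mm. Counter-clockwise from above winds up (opens); the spring turns it clockwise with 5 to 8 N at the grip. The arm's angle to the vise varies.
- crank (a joint): Turn of the crank shaft, rad, growing counter-clockwise from above as the jaw is wound open; about 1.98 at the start, stop at 2.75. The vise closes on the bench pin between about 0.55 and 1.15, depending on the back jaw.
- lever (a joint): Release lever of the pawl: 0 engaged, 0.80 rad thrown fully over, at its stop; grows clockwise from above and stays where it is left. It takes about 2 to 4 N at its post to move.
- lever_pivot (a point): Upright pivot axis of the release lever and pawl, 75 mm above the bench.
- lever_post (a point): Middle of the lever's upright steel post, 55 mm from the pivot: a pin 12 mm across, from 75 to 115 mm above the bench, over a flat arm whose top is at 78 mm.
- work: Bench pin: a notched block of beech, 62 mm across the bed, 28 mm thick along it, 109 mm tall, standing loose on the bed between the jaws (bed top 18 mm above the bench). Origin: centre of its underside.
- jaw: Moving steel jaw, 85 mm wide, top 73 mm above the bench. A rack moves it 22 mm per radian of the shaft; a spring of 20 to 28 N pushes it along the vise's +y to the back jaw. Origin: middle of the lower edge of its clamping face, on the bed; the face looks along the vise's +y.
- backjaw: Back jaw, a steel block of the same size at the far end of the bed, screw-set anywhere within 12 mm (face 188 to 200 mm along y from the vise's origin); it does not give. So the end of closing varies and has to be felt: the load leaves the crank. Origin: middle of the lower edge of its face, which looks along the vise's -y.
- jar: Small amber glass jar, 48 mm across, 60 mm tall, a bystander. Origin: centre of its underside.
- screwdriver: Screwdriver with an orange handle, 180 mm long, lying on the bench, a bystander.
- dish: White dish, 76 mm across, 14 mm tall, a bystander. Origin: centre of its underside.
- pawl_nose (a point): Nose of the pawl that lies beside the 72 mm toothed wheel: 32 mm from the shaft axis when in the teeth, about 60 mm when swung clear. The teeth's load keeps it in even with the lever thrown; when the crank is wound up until most of that load is off (under 0.1 rad), it springs out by itself and stays out. With the lever not thrown it clicks over the teeth and catches again.
There are look-alikes about, which are no part of the job. Of the things that look like the work, the middle-sized one is meant.

How it is judged:
By the outcome, as a careful person would: the job done as asked, in the order asked, and still so for the second after the job is handed in, with the robot touching nothing.
It also fails if it takes over 72 s, if anything falls off the work surface, if the arm or the gripper's body presses on something with over 40 N, if the wrist force passes 120 N, or if a joint passes its speed limit or range.

## Robot

A 6-joint arm with a two-finger parallel gripper is mounted at the origin on the work surface. World frame = base frame: x ahead of the robot, y to its left, z up, the work surface at z = 0. Lengths are in m, angles in rad, forces in N, time in s.
With the tool pointing down it reaches from about 0.3 to 1 m from the base axis. Payload 5.1 kg.
Tool frame: the origin (TCP) lies on the centre line of the jaws, within the pads' length; the fingertips stand 25 mm ahead of it and the grasp point (between the pads) lies 6 mm ahead of it; z points along the fingers, y is the line along which they close (so a half turn about z gives the same grasp; the last joint's range is limited). The gripper opens to 95 mm and grips with 3 to 60 N. Pads are 20 mm wide; open, the fingers measure 119 mm over their backs; the gripper's body (75 mm by 180 mm) begins 59 mm behind the grasp point.
Start: joints at [1.236, 0.124, 1.65, -0, 1.367, -0.083], TCP at [0.162, 0.629, 0.24] pointing down, gripper open.
Joint ranges: [-2.61, 2.61], [-1.02, 2.33], [0.03, 2.71], [-1.35, 4.49], [0.32, 2.68], [-2.91, 2.91]. Speed limits (rad/s): [2.57, 2.57, 3.14, 3.14, 3.14, 3.14].

## Interface

Orientations are given as a rotation vector (axis times angle).
In Python, from workcell import ctrl, vision, ticket gives the robot as it stands.
- The arm moves only by the tool drive_tool, never from a script. Its argument "motion" is one flat list of numbers, 5 for each row, row after row: the shift along the tool's x, y, z in mm, then the turn about the tool's z in degrees, then the opening, from -1 (shut) to 1 (fully open). A call has exactly 10 rows; each row shifts and turns the commanded pose from where the row before left it, along the tool's axes as they then stand; what a row does not reach is not made up. A row lasts 1/12 s, in which the tool goes at most 41.7 mm and 7.16 degrees, less where a joint would pass 70% of its speed; a pose out of reach is approached as far as the arm can. A call is refused whole if a number of a shift passes 41.7 or a number of a turn 7.16, either way. A call with a gripper value outside its range is refused whole. The fingers move at their own pace and stop on an object; the grip force is fixed at half the most. Time passes only in rows, so rows that do not move let the fingers close, or fill a call up. It gives the time, the measured TCP pose, the force, the opening and the grip force at its end, in the units of the state.
- ctrl.sense(): the state, without advancing time (a new reading comes with each control period).
- vision.get_image(name): name is "scene" or "top"; returns a dict with "frame" (384x512x3 uint8, red, green, blue), "camera_matrix" (3x3 intrinsics, pixels), "k1" (the pictures are not rectified: a ray, as slopes to the right and down, at radius r is drawn at 1 + k1 r^2 times it, then the intrinsics apply), "view" (4x4, takes a point from world to camera coordinates). Camera axes: x right, y down, z forward; pixel columns grow to the right and rows downward; lengths in m; the calibration is good to about 2 mm. A picture is of the moment at which its call begins. There is no depth.
- ticket.hand_in(): hands the job in; it is judged then, once.
The state is a dict: "t": time; "joint_pos": joint angles; "qd": joint speeds; "tau": joint torques, N m; "position": TCP position; "eef_rot": TCP orientation; "wrist_force": force on the tool from outside, world axes, zero at the start; "wrist_torque": the same for the moment, N m; "finger_gap": finger opening in m; "finger_force": force on a finger pad.
Only numpy, scipy, OpenCV 4.12 (cv2) and the standard library are available. Lean on these libraries where they do the work, as an engineer would, in place of code of your own. Each camera call takes 0.05 s, during which the arm holds its last target. There are 200 camera calls.

## Working session

There is one attempt and no reset: what is moved stays moved. The work goes in short steps, Python scripts to look and compute and a tool call to move; the robot and the scene stay as the last step left them, time stands still between calls to the robot, and variables do not carry over. Pictures are saved under pics/ and viewed, at most 10 in all, crops included, and the job is handed in when it is done.

Besides the shell and the picture viewer there is one more tool, called after "Request:" by a JSON object that holds its "api" and its "payload". drive_tool: Moves the arm, as the interface text tells. Its arguments: {"type":"object","properties":{"motion":{"type":"array","items":{"type":"number"}}},"required":["motion"]}

```bash
mkdir -p pics; ls; cat > h.py <<'E'
from workcell import ctrl, vision, ticket
import numpy as np, cv2
def snap(n,f):
    d=vision.get_image(n); cv2.imwrite('pics/'+f+'.png',d['frame'][:,:,::-1]); np.savez('pics/'+f,**{k:d[k] for k in d}); return d
def load(f): return dict(np.load('pics/'+f+'.npz'))
def ray(d,u,v):
    K=np.array(d['camera_matrix']); k=float(d['k1']); p=np.array([(u-K[0,2])/K[0,0],(v-K[1,2])/K[1,1]]); s=p.copy()
    for _ in range(20): s=p/(1+k*(s@s))
    V=np.array(d['view']); R=V[:3,:3]; return -R.T@V[:3,3], R.T@np.array([s[0],s[1],1])
def onz(d,u,v,z):
    o,r=ray(d,u,v); return o+r*(z-o[2])/r[2]
def proj(d,P):
    V=np.array(d['view']);c=V[:3,:3]@np.array(P)+V[:3,3];s=c[:2]/c[2];s=s*(1+float(d['k1'])*(s@s));K=np.array(d['camera_matrix']);return K[0,0]*s[0]+K[0,2],K[1,1]*s[1]+K[1,2]
E
python3 - <<'E'
from h import *
a=snap('top','t0');b=snap('scene','s0')
for d in(a,b): print(ray(d,256,192))
for n in('t0','s0'):
    im=cv2.imread(f'pics/{n}.png'); cv2.imwrite(f'pics/{n}b.png',cv2.resize(im,(800,600),interpolation=cv2.INTER_CUBIC))
print(ctrl.sense())
E
```

```text
pics
(array([0.47835802, 0.04786612, 0.87653617]), array([ 0.13882698,  0.01503283, -0.9902302 ]))
(array([1.21787568, 0.03325475, 0.51294131]), array([-0.83293522,  0.05358662, -0.55077871]))
{'t': 0.1, 'joint_pos': array([ 1.23636544e+00,  1.24408889e-01,  1.65151246e+00,  2.27377775e-05,
        1.36750495e+00, -8.26036983e-02]), 'qd': array([-4.74406103e-05, -2.94688456e-04, -3.22804018e-03,  6.97331974e-04,
        8.03335019e-04,  3.28218934e-04]), 'tau': array([ 3.40149718e-04, -4.18887269e+01, -3.61093426e+01,  7.76480441e-02,
        4.62415523e-02, -6.35061701e-05]), 'position': array([0.16181448, 0.62899318, 0.23854476]), 'eef_rot': array([-3.94481429e-01, -3.11632142e+00,  2.81029164e-03]), 'wrist_force': array([ 0.18461913, -0.1003134 , -0.36059613]), 'wrist_torque': array([-0.04497149,  0.03573876, -0.03086638]), 'finger_force': 0.0, 'finger_gap': 0.0950346990388008}
```

View pics/t0b.png

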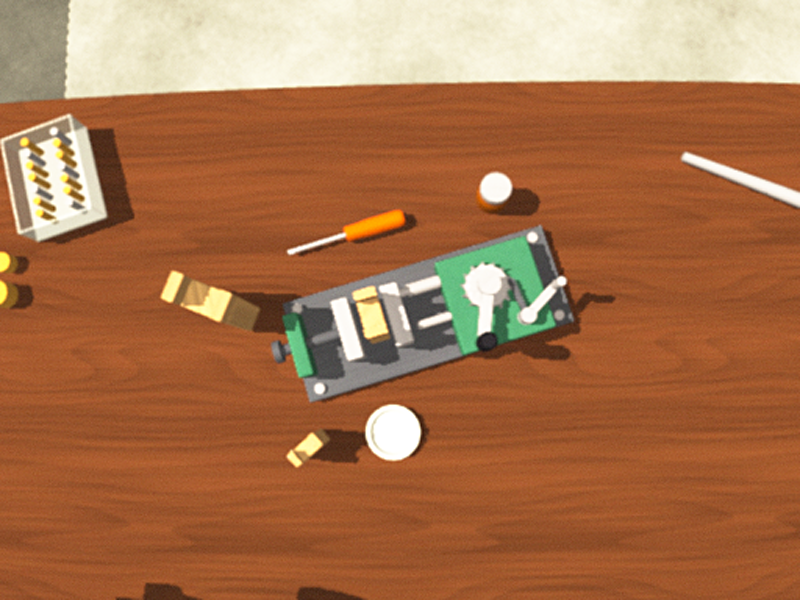

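View pics/s0b.png

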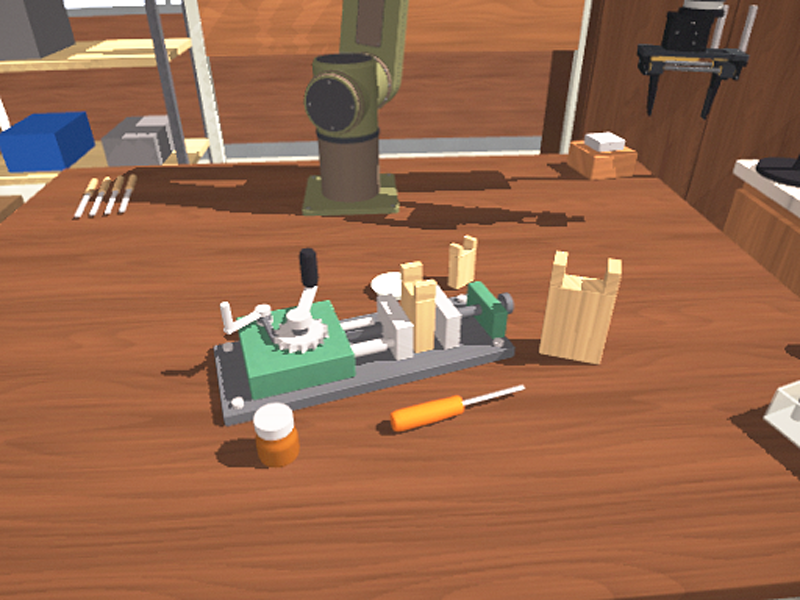

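The top view (800-px scale) shows the shaft hub at (488,285), the grip top at (487,341), the lever pivot at (528,316), and the post running from about (530,316) to a tip at (561,282). The middle-sized pin stands between the jaws at about (372,315). In the scene view the grip is at (308,268) and the post at (226,318).

```bash
python3 - <<'E'
from h import *
a=load('t0');b=load('s0');s=512/800
def T(u,v,z): return onz(a,u*s,v*s,z).round(4)
P={'shaft':T(489,284,.1),'grip145':T(487,341,.145),'pivot80':T(528,316,.082),'post115':T(561,281,.115)}
for k,v in P.items(): print(k,v,'top',np.round(np.array(proj(a,v))/s),'scene',np.round(np.array(proj(b,v))/s))
print('grip r',np.linalg.norm((P['grip145']-P['shaft'])[:2]),'post r',np.linalg.norm((P['post115']-P['pivot80'])[:2]))
# bed corners (top z=.018)
c=[T(*p,.018) for p in((541,226),(577,320),(310,401),(284,303))];print(c,[np.linalg.norm(c[i]-c[i-1]) for i in range(4)])
y=(c[3]+c[2]-c[0]-c[1])[:2]; y/=np.linalg.norm(y);print('vise y',y,np.degrees(np.arctan2(y[1],y[0])))
for n,p in(('jar',(496,185,.06)),('dish',(393,432,.014)),('jawface',(408,313,.073)),('backface',(340,330,.073)),('work',(372,315,.127))):
    q=T(*p);d=(q-P['shaft'])[:2];print(n,q,'in vise y',d@y,'x',d@np.array([y[1],-y[0]]))
for i in(b,): 
  for n,p in(('grip mid',(308,268)),('post top',(225,303))):
    o,r=ray(b,p[0]*s,p[1]*s);
    o2,r2=ray(a,*((487*s,341*s) if n[0]=='g' else (561*s,281*s)))
    t=np.linalg.lstsq(np.c_[r,-r2],o2-o,rcond=None)[0];print(n,o+r*t[0],o2+r2*t[1])
E
```

```text
shaft [ 0.6064 -0.058   0.1   ] top [489. 284.] scene [298. 310.]
grip145 [ 0.5283 -0.0468  0.145 ] top [487. 341.] scene [308. 249.]
pivot80 [ 0.5651 -0.1111  0.082 ] top [528. 316.] scene [263. 305.]
post115 [ 0.6062 -0.1495  0.115 ] top [561. 281.] scene [224. 303.]
grip r 0.07889898605178655 post r 0.05624739993990826
[array([ 0.7056, -0.1496,  0.018 ]), array([ 0.5649, -0.195 ,  0.018 ]), array([0.4551, 0.1919, 0.018 ]), array([0.5973, 0.2308, 0.018 ])] [np.float64(0.39551618171700637), np.float64(0.14784332923740595), np.float64(0.4021786294670566), np.float64(0.14742472655562233)]
vise y [-0.27341286  0.96189678] 105.8674532461708
jar [ 0.7557 -0.079   0.06  ] in vise y -0.061020372194078805 x 0.13786951866636837
dish [0.4099 0.0738 0.014 ] in vise y 0.18050362197326808 x -0.1529769017026151
jawface [0.573  0.0495 0.073 ] in vise y 0.11253589295912965 x -0.0027354699580372827
backface [0.5514 0.142  0.073 ] in vise y 0.2074170625332925 x 0.0017782491558362488
work [0.5649 0.095  0.127 ] in vise y 0.1585168404438831 x 0.0019134512506243273
grip mid [ 0.53014374 -0.04927506  0.11695298] [ 0.53019543 -0.05045695  0.11710952]
post top [ 0.60622198 -0.1489392   0.11438685] [ 0.60630344 -0.1496399   0.11458215]
```

Request:
{"api": "drive_tool", "payload": {"motion": [-10, -10, 0, 0, 0, -20, -20, 0, 0, -0.4, -26, -27, 0, 0, -0.4, -26, -27, 0, 0, -0.4, -26, -27, 0, 0, -0.4, -26, -27, 0, 0, -0.4, -26, -27, 0, 0, -0.4, -26, -27, 0, 0, -0.4, -26, -27, 0, 0, -0.4, -26, -27, 0, 0, -0.4]}}

```text
t: 0.93
position: [0.3314, 0.3295, 0.2393]
eef_rot: [0.394, 3.117, -0.0]
wrist_force: [0.8, 0.2, 0.4]
finger_gap: 0.034
finger_force: 0.0
```

Request:
{"api": "drive_tool", "payload": {"motion": [-26, -27, 0, 0, -0.4, -26, -27, 0, 0, -0.4, -26, -27, 0, 0, -0.4, -26, -27, 0, 0, -0.4, -26, -27, 0, 0, -0.4, -26, -27, 0, 0, -0.4, -26, -27, 0, 0, -0.4, -26, -27, 0, 0, -0.4, -20, -20, 0, 0, -0.4, -10, -10, 0, 0, -0.4]}}

```text
t: 1.77
position: [0.5008, 0.0311, 0.2393]
eef_rot: [-0.4, -3.116, 0.001]
wrist_force: [-0.4, 0.2, 0.3]
finger_gap: 0.0287
finger_force: 0.0
```

Request:
{"api": "drive_tool", "payload": {"motion": [0, 0, 0, 7, -0.4, 0, 0, 0, 7, -0.4, 0, 0, 0, 7, -0.4, 0, 0, 0, 7, -0.4, 0, 0, 0, 0, -0.4, 0, 0, 0, 0, -0.4, 0, 0, 0, 0, -0.4, 0, 0, 0, 0, -0.4, 0, 0, 0, 0, -0.4, 0, 0, 0, 0, -0.4]}}

```text
t: 2.6
position: [0.5003, 0.0345, 0.2397]
eef_rot: [1.135, 2.929, 0.0]
wrist_force: [0.4, -0.0, -0.0]
finger_gap: 0.029
finger_force: 0.0
```

```bash
cat >> h.py <<'E'
from scipy.spatial.transform import Rotation as Ro
def to(x,y,z=None):
    s=ctrl.sense();R=Ro.from_rotvec(s['eef_rot']);p=s['position']
    d=np.array([x,y,p[2] if z is None else z])-p; return (R.inv().apply(d)*1000).round(1), R.as_matrix().round(3)
E
python3 - <<'E'
from h import *
print(to(.606,-.150,.113))
E
```

```text
(array([-202.4,  -65.1,  126.7]), array([[-0.739,  0.674,  0.   ],
       [ 0.674,  0.739,  0.   ],
       [-0.   ,  0.   , -1.   ]]))
```

Request:
{"api": "drive_tool", "payload": {"motion": [-12, -4, 0, 0, -0.2, -25, -8, 0, 0, -0.2, -32, -10, 0, 0, -0.2, -32, -10, 0, 0, -0.2, -32, -11, 0, 0, -0.2, -32, -10, 0, 0, -0.2, -24, -8, 10, 0, -0.2, -13, -4, 20, 0, -0.2, 0, 0, 20, 0, -0.2, 0, 0, 0, 0, -0.2]}}

```text
t: 3.43
position: [0.6036, -0.151, 0.1842]
eef_rot: [-1.136, -2.92, 0.001]
wrist_force: [0.3, 0.2, -0.1]
finger_gap: 0.0378
finger_force: 0.0
```

```bash
python3 - <<'E'
from h import *
print(to(.606,-.150,.113))
a=snap('top','t1');b=snap('scene','s1')
A=cv2.resize(a['frame'][120:280,260:400],(400,457));B=cv2.resize(b['frame'][120:280,90:230],(400,457))
cv2.imwrite('pics/c1.png',np.hstack([A,B])[:,:,::-1])
E
```

```text
(array([-1.7,  2.7, 71.2]), array([[-0.737,  0.676, -0.008],
       [ 0.676,  0.737,  0.002],
       [ 0.008, -0.004, -1.   ]]))
```

View pics/c1.png

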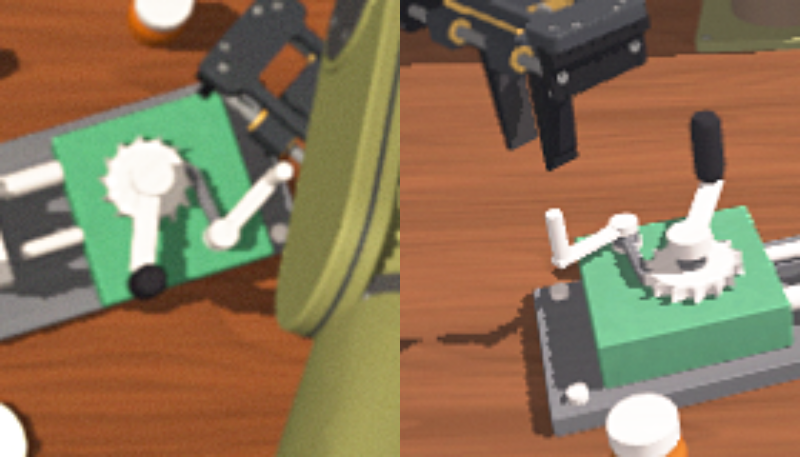

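The left crop shows the gripper over the post, whose tip is at (284,172), with the pawl still against the wheel. The right crop shows the two fingertips at (515,145) and (560,162) above the post at (553,213), so straddling looks right. I'll lower the tool.

Request:
{"api": "drive_tool", "payload": {"motion": [-1, 1, 8, 0, -0.2, -1, 2, 12, 0, -0.2, 0, 0, 12, 0, -0.2, 0, 0, 12, 0, -0.2, 0, 0, 10, 0, -0.2, 0, 0, 8, 0, -0.2, 0, 0, 6, 0, -0.2, 0, 0, 3, 0, -0.2, 0, 0, 0, 0, -0.2, 0, 0, 0, 0, -0.2]}}

```text
t: 4.37
position: [0.6093, -0.1491, 0.1189]
eef_rot: [1.137, 2.928, 0.0]
wrist_force: [0.5, 0.4, 0.3]
finger_gap: 0.0382
finger_force: 0.0
```

```bash
python3 - <<'E'
from h import *
print(to(.606,-.150,.113),ctrl.sense()['wrist_force'])
# arc plan: tool-y (angle phi) tangential, shifts per step
E
```

```text
(array([ 1.8, -2.9,  5.9]), array([[-0.738,  0.675,  0.   ],
       [ 0.675,  0.738, -0.   ],
       [-0.   ,  0.   , -1.   ]])) [0.48987573 0.37308666 0.30601147]
```

Request:
{"api": "drive_tool", "payload": {"motion": [2, -3, 4, 0, -0.6, 0, 0, 0, 0, -0.6, 0, -2, 0, 0, -0.6, 0.2, -4.4, 0, 4.6, -0.6, 0.2, -4.4, 0, 4.6, -0.6, 0.2, -4.4, 0, 4.6, -0.6, 0.2, -4.4, 0, 4.6, -0.6, 0.2, -4.4, 0, 4.6, -0.6, 0.2, -4.4, 0, 4.6, -0.6, 0, 0, 0, 0, -0.6]}}

```text
t: 5.2
position: [0.5824, -0.1657, 0.115]
eef_rot: [1.804, 2.571, 0.001]
wrist_force: [1.0, -0.4, -0.8]
finger_gap: 0.0192
finger_force: 0.3
```

```bash
python3 - <<'E'
from h import *
print(to(.566,-.166,.113),ctrl.sense())
E
```

```text
(array([  5.3, -15.5,   2. ]), array([[-0.34 ,  0.94 ,  0.001],
       [ 0.94 ,  0.34 ,  0.   ],
       [ 0.   ,  0.001, -1.   ]])) {'t': 5.2, 'joint_pos': array([-3.66133492e-01,  1.34473716e-01,  1.85742042e+00,  7.88416328e-04,
        1.14892016e+00, -7.13403238e-01]), 'qd': array([ 0.00294619,  0.00600881, -0.01212812, -0.02378096,  0.00339584,
       -0.10039593]), 'tau': array([ -0.46644411, -39.27345157, -32.64778376,  -0.05130688,
         0.13837699,   0.54204622]), 'position': array([ 0.58235494, -0.16567679,  0.11504157]), 'eef_rot': array([1.80433525e+00, 2.57105670e+00, 1.39318321e-03]), 'wrist_force': array([ 1.02720797, -0.43931409, -0.7781589 ]), 'wrist_torque': array([ 0.0364215 , -0.04579542, -0.01536188]), 'finger_force': 0.25587606243789196, 'finger_gap': 0.01916671346828933}
```

Request:
{"api": "drive_tool", "payload": {"motion": [0.2, -4.4, 0, 4.6, -0.6, 0.2, -4.4, 0, 4.6, -0.6, 0.2, -4.4, 0, 4.6, -0.6, 0.2, -4.4, 0, 4.6, -0.6, 0, -2, 0, 0, -0.6, 0, -1, 0, 0, -0.6, 0, -1, 0, 0, -0.6, 0, -1, 0, 0, -0.6, 0, -1, 0, 0, -0.6, 0, 0, 0, 0, -0.6]}}

```text
t: 6.03
position: [0.563, -0.1689, 0.1154]
eef_rot: [2.182, 2.249, 0.011]
wrist_force: [14.9, 1.9, -7.1]
finger_gap: 0.0194
finger_force: 7.6
```

```bash
python3 - <<'E'
from h import *
print(to(.566,-.166,.113),ctrl.sense()['wrist_force'])
E
```

```text
(array([2.8, 3. , 2.4]), array([[-0.03 ,  0.999,  0.011],
       [ 1.   ,  0.03 , -0.   ],
       [-0.001,  0.011, -1.   ]])) [14.87171635  1.90591447 -7.05318093]
```

Request:
{"api": "drive_tool", "payload": {"motion": [0, 2, 0, 0, -0.6, 0, 2, 0, 0, -0.6, 0, 2, 0, 0, -0.4, 0, 0, 0, 0, -0.4, 0, 0, -8, 0, -0.4, 0, 0, -16, 0, -0.3, 0, 0, -20, 0, -0.2, 0, 0, -20, 0, 0, 0, 0, -12, 0, 0.1, 0, 0, 0, 0, 0.2]}}

```text
t: 6.87
position: [0.5668, -0.1698, 0.1949]
eef_rot: [2.186, 2.248, 0.004]
wrist_force: [0.7, 1.0, -0.5]
finger_gap: 0.0529
finger_force: 0.0
```

```bash
python3 - <<'E'
from h import *
print(to(.529,-.0475,.126),ctrl.sense()['wrist_force'])
E
```

```text
(array([123.5, -34.8,  68.4]), array([[-0.028,  1.   ,  0.006],
       [ 1.   ,  0.028, -0.003],
       [-0.003,  0.006, -1.   ]])) [ 0.67292182  1.03640719 -0.48084768]
```

Request:
{"api": "drive_tool", "payload": {"motion": [0, 0, 0, -7, 0.2, 0, 0, 0, -7, 0.2, 12, 0, 0, 0, 0.2, 24, -1, 0, 0, 0.2, 30, -1, 0, 0, 0.2, 30, -1, 0, 0, 0.2, 22, 0, 0, 0, 0.2, 10, 0, 0, 0, 0.2, 0, 0, 0, 0, 0.2, 0, 0, 0, 0, 0.2]}}

```text
t: 7.7
position: [0.5277, -0.0463, 0.1904]
eef_rot: [1.9, 2.502, -0.001]
wrist_force: [-0.0, -0.8, 0.7]
finger_gap: 0.0573
finger_force: 0.0
```

```bash
python3 - <<'E'
from h import *
print(to(.529,-.0475,.126),ctrl.sense()['wrist_force'])
a=snap('top','t2');b=snap('scene','s2')
A=cv2.resize(a['frame'][120:280,260:400],(400,457));B=cv2.resize(b['frame'][120:280,90:230],(400,457))
cv2.imwrite('pics/c2.png',np.hstack([A,B])[:,:,::-1])
E
```

```text
(array([-1.5,  0.9, 64.4]), array([[-0.268,  0.963, -0.   ],
       [ 0.963,  0.268, -0.001],
       [-0.   , -0.   , -1.   ]])) [-0.00822804 -0.79493413  0.68747714]
```

View pics/c2.png

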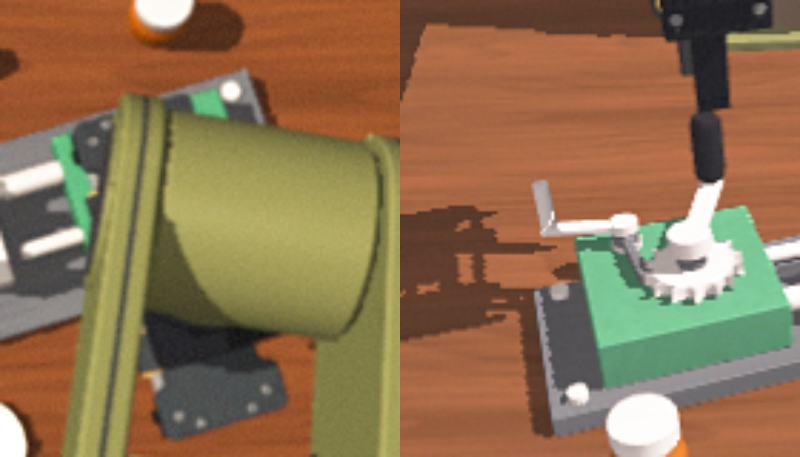

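The scene crop shows the lever swung over, with its post top at (541,183), and the pawl nose still in the wheel as expected. The fingers are right above the grip at (707,147).

```bash
python3 - <<'E'
from h import *
b=load('s2');q=onz(b,90+141/2.857,120+183/2.857,.115);print(q,np.degrees(np.arctan2(q[1]+.1111,q[0]-.5651)))
b=load('s0');q=onz(b,225*.64,303*.64,.115);print(q,np.degrees(np.arctan2(q[1]+.1111,q[0]-.5651)))
E
```

```text
[ 0.56934938 -0.16524934  0.115     ] -85.51290403546658
[ 0.60716298 -0.14865891  0.115     ] -41.76233213793653
```

Request:
{"api": "drive_tool", "payload": {"motion": [-1, 1, 6, 0, 0.2, 0, 0, 10, 0, 0.2, 0, 0, 12, 0, 0.2, 0, 0, 12, 0, 0.2, 0, 0, 10, 0, 0.2, 0, 0, 8, 0, 0.2, 0, 0, 4, 0, 0.2, 0, 0, 0, 0, 0.2, 0, 0, 0, 0, 0.2, 0, 0, 0, 0, 0.2]}}

```text
t: 8.63
position: [0.5297, -0.0472, 0.1293]
eef_rot: [1.899, 2.501, 0.001]
wrist_force: [0.6, -0.1, 0.9]
finger_gap: 0.057
finger_force: 0.0
```

Request:
{"api": "drive_tool", "payload": {"motion": [0, 0, 2, 0, -0.3, 0, 0, 0, 0, -0.4, 0, 0, 0, 0, -0.5, 0, 0, 0, 0, -1, 0, 0, 0, 0, -1, 0, 0, 0, 0, -1, 0, 0, 0, 0, -1, 0, 0, 0, 0, -1, 0, 0, 0, 0, -1, 0, 0, 0, 0, -1]}}

```text
t: 9.47
position: [0.5291, -0.0472, 0.1267]
eef_rot: [-1.9, -2.502, 0.0]
wrist_force: [-2.6, -0.3, 1.0]
finger_gap: 0.0238
finger_force: 30.0
```

```bash
python3 - <<'E'
from h import *
s=ctrl.sense();print(s['position'],s['wrist_force'],s['wrist_torque'],to(.53,-.05)[1])
E
```

```text
[ 0.52905514 -0.04718053  0.12674108] [-2.59754726 -0.2775262   1.02459048] [-0.12634896  0.32953506 -0.01556282] [[-0.269  0.963 -0.   ]
 [ 0.963  0.269 -0.   ]
 [ 0.    -0.    -1.   ]]
```

Request:
{"api": "drive_tool", "payload": {"motion": [-0.9, -0.4, 0, 0, -1, -0.9, -0.4, 0, 0, -1, -0.9, -0.4, 0, 0, -1, -0.9, -0.4, 0, 0, -1, -0.9, -0.4, 0, 0, -1, -0.9, -0.3, 0, 0, -1, -0.9, -0.3, 0, 0, -1, -0.9, -0.3, 0, 0, -1, 0, 0, 0, 0, -1, 0, 0, 0, 0, -1]}}

```text
t: 10.3
position: [0.5284, -0.0533, 0.1267]
eef_rot: [-1.899, -2.5, -0.005]
wrist_force: [-0.8, 7.0, 2.6]
finger_gap: 0.0239
finger_force: 30.0
```

```bash
python3 - <<'E'
from h import *
s=ctrl.sense();print(s['position'],s['wrist_force'])
b=snap('scene','s3')
cv2.imwrite('pics/c3.png',cv2.resize(b['frame'][130:270,90:230],(560,560))[:,:,::-1])
E
```

```text
[ 0.52840141 -0.05328419  0.1266703 ] [-0.83045006  7.0389866   2.59363516]
```

View pics/c3.png

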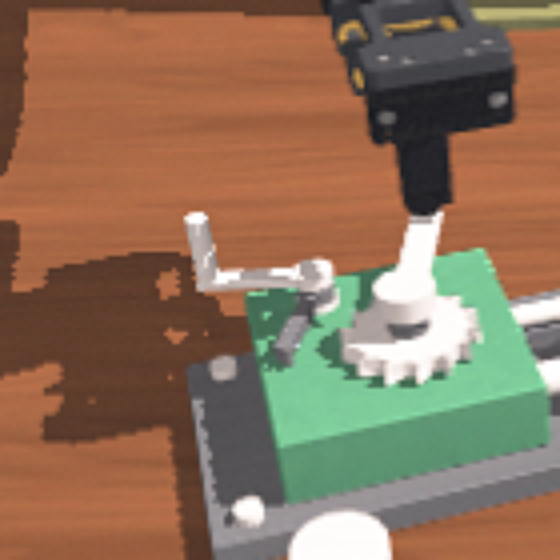

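The pawl nose at (290,345) has swung clear of the wheel. The spring load, about 7 N along +y, is now on the gripper. Next I'll work out the return arc.

```bash
cat > arc.py <<'E'
from h import *
s=ctrl.sense();C=np.array([.608,-.058]);R=Ro.from_rotvec(s['eef_rot'])
p=s['position'][:2]-C;th=np.arctan2(p[1],p[0]);f=s['wrist_force'][:2]
u=p/np.linalg.norm(p);t=np.array([u[1],-u[0]])
print('t',s['t'],'ang',np.degrees(th)%360,'r',np.linalg.norm(p),'F tang cw',f@t,'F rad out',f@u, 'z',s['position'][2])
st=.019
for k in range(0,24,2):
    a=th-k*st; b=a-2*st
    d=.08*np.array([np.cos(b)-np.cos(a),np.sin(b)-np.sin(a),0])*1000/2
    print(k,R.inv().apply(d)[:2].round(2),end='; ')
E
python3 arc.py
```

```text
t 10.35 ang 176.59628790972664 r 0.07972978961692476 F tang cw 6.5776072264674434 F rad out 2.181946910346934 z 0.12666307403167915
0 [1.43 0.52]; 2 [1.41 0.57]; 4 [1.38 0.63]; 6 [1.36 0.68]; 8 [1.33 0.73]; 10 [1.3  0.78]; 12 [1.27 0.83]; 14 [1.24 0.88]; 16 [1.21 0.92]; 18 [1.17 0.97]; 20 [1.13 1.01]; 22 [1.09 1.06];
```

Request:
{"api": "drive_tool", "payload": {"motion": [0.7, 0.3, 0, 0, -1, 1.4, 0.5, 0, 0, -1, 1.4, 0.6, 0, 0, -1, 1.4, 0.6, 0, 0, -1, 1.4, 0.6, 0, 0, -1, 1.4, 0.6, 0, 0, -1, 1.4, 0.6, 0, 0, -1, 1.3, 0.7, 0, 0, -1, 1.3, 0.7, 0, 0, -1, 1.3, 0.8, 0, 0, -1]}}

```text
t: 11.18
position: [0.5305, -0.039, 0.1267]
eef_rot: [-1.899, -2.5, -0.004]
wrist_force: [-3.0, 7.5, 2.5]
finger_gap: 0.0233
finger_force: 30.0
```

```bash
python3 arc.py
```

```text
t 11.1833 ang 166.21181708537262 r 0.07976346707948337 F tang cw 6.575444966684236 F rad out 4.74209925859108 z 0.12673346845929853
0 [1.31 0.77]; 2 [1.28 0.82]; 4 [1.25 0.87]; 6 [1.21 0.91]; 8 [1.18 0.96]; 10 [1.14 1.  ]; 12 [1.1  1.05]; 14 [1.06 1.09]; 16 [1.02 1.13]; 18 [0.98 1.16]; 20 [0.93 1.2 ]; 22 [0.89 1.24];
```

Request:
{"api": "drive_tool", "payload": {"motion": [1.5, 0.5, 0, 0, -1, 1.5, 0.5, 0, 0, -1, 1.4, 0.6, 0, 0, -1, 1.3, 0.8, 0, 0, -1, 1.3, 0.9, 0, 0, -1, 1.2, 0.9, 0, 0, -1, 1.2, 0.9, 0, 0, -1, 1.2, 0.9, 0, 0, -1, 1.2, 1, 0, 0, -1, 1.2, 1, 0, 0, -1]}}

```text
t: 12.02
position: [0.5354, -0.0245, 0.1268]
eef_rot: [-1.9, -2.501, -0.006]
wrist_force: [1.0, 6.8, 0.5]
finger_gap: 0.0236
finger_force: 30.0
```

```bash
python3 arc.py
```

```text
t 12.0167 ang 155.2527138403414 r 0.07996616726147072 F tang cw 6.564046297986964 F rad out 1.9608933287130603 z 0.1268054829156813
0 [1.14 1.  ]; 2 [1.1  1.05]; 4 [1.06 1.09]; 6 [1.02 1.13]; 8 [0.97 1.17]; 10 [0.93 1.2 ]; 12 [0.88 1.24]; 14 [0.84 1.27]; 16 [0.79 1.3 ]; 18 [0.74 1.33]; 20 [0.69 1.36]; 22 [0.63 1.38];
```

Request:
{"api": "drive_tool", "payload": {"motion": [1.2, 1, 0, 0, -1, 1.2, 1, 0, 0, -1, 1.1, 1, 0, 0, -1, 1.1, 1.1, 0, 0, -1, 1.1, 1.1, 0, 0, -1, 1.1, 1.1, 0, 0, -1, 1, 1.1, 0, 0, -1, 1, 1.1, 0, 0, -1, 1, 1.2, 0, 0, -1, 1, 1.2, 0, 0, -1]}}

```text
t: 12.85
position: [0.5431, -0.0111, 0.1269]
eef_rot: [-1.9, -2.501, -0.006]
wrist_force: [1.7, 6.9, 1.4]
finger_gap: 0.0239
finger_force: 30.0
```

```bash
python3 arc.py
```

```text
t 12.85 ang 144.1511596715072 r 0.08003769132562727 F tang cw 6.576083675666662 F rad out 2.67174650596168 z 0.1268633399023263
0 [0.93 1.21]; 2 [0.88 1.24]; 4 [0.83 1.27]; 6 [0.78 1.3 ]; 8 [0.73 1.33]; 10 [0.68 1.36]; 12 [0.63 1.38]; 14 [0.58 1.41]; 16 [0.52 1.43]; 18 [0.47 1.45]; 20 [0.41 1.46]; 22 [0.36 1.48];
```

Request:
{"api": "drive_tool", "payload": {"motion": [1, 1.1, 0, 0, -1, 1, 1.1, 0, 0, -1, 0.9, 1.2, 0, 0, -1, 0.9, 1.2, 0, 0, -1, 0.9, 1.2, 0, 0, -1, 0.8, 1.3, 0, 0, -1, 0.8, 1.3, 0, 0, -1, 0.8, 1.3, 0, 0, -1, 0.7, 1.3, 0, 0, -1, 0.7, 1.3, 0, 0, -1]}}

```text
t: 13.68
position: [0.553, 0.0003, 0.1269]
eef_rot: [1.9, 2.502, 0.007]
wrist_force: [1.2, 6.9, 0.7]
finger_gap: 0.0236
finger_force: 30.0
```

```bash
python3 arc.py
```

```text
t 13.6833 ang 133.33077372857042 r 0.08019626991086114 F tang cw 5.6310974228676685 F rad out 4.228674450383162 z 0.12688682777374813
0 [0.68 1.36]; 2 [0.63 1.38]; 4 [0.58 1.41]; 6 [0.52 1.43]; 8 [0.47 1.45]; 10 [0.41 1.46]; 12 [0.36 1.48]; 14 [0.3  1.49]; 16 [0.24 1.5 ]; 18 [0.19 1.51]; 20 [0.13 1.51]; 22 [0.07 1.52];
```

Request:
{"api": "drive_tool", "payload": {"motion": [0.8, 1, 0, 0, -1, 0.7, 1, 0, 0, -1, 0.6, 1, 0, 0, -1, 0.6, 1, 0, 0, -1, 0.6, 1.1, 0, 0, -1, 0.5, 1.1, 0, 0, -1, 0.5, 1.1, 0, 0, -1, 0.5, 1.1, 0, 0, -1, 0.5, 1.1, 0, 0, -1, 0.4, 1.2, 0, 0, -1]}}

```text
t: 14.52
position: [0.5623, 0.0081, 0.1269]
eef_rot: [1.899, 2.5, 0.007]
wrist_force: [3.5, 4.4, -0.8]
finger_gap: 0.0235
finger_force: 30.0
```

```bash
python3 arc.py
```

```text
t 14.5167 ang 124.67049247717053 r 0.08039126673622811 F tang cw 5.374164541231692 F rad out 1.583934392039288 z 0.12688151569320916
0 [0.47 1.45]; 2 [0.41 1.46]; 4 [0.36 1.48]; 6 [0.3  1.49]; 8 [0.25 1.5 ]; 10 [0.19 1.51]; 12 [0.13 1.51]; 14 [0.07 1.52]; 16 [0.02 1.52]; 18 [-0.04  1.52]; 20 [-0.1   1.52]; 22 [-0.16  1.51];
```

```bash
python3 - <<'E'
from h import *
im=cv2.imread('pics/t0.png')[165:260,200:290];cv2.imwrite('pics/c4.png',cv2.resize(im,None,fx=6,fy=6,interpolation=cv2.INTER_CUBIC))
a=load('t0');C=np.array([.608,-.058]);y=np.array([-.2734,.9619])
for u in range(215,265,5): 
    q=onz(a,u,328*.64-(u-228)*.17,.073);print(u,((q[:2]-C)@y).round(4))
E
```

```text
215 0.2137
220 0.203
225 0.1924
230 0.1817
235 0.171
240 0.1604
245 0.1497
250 0.1391
255 0.1284
260 0.1178
```

View pics/c4.png

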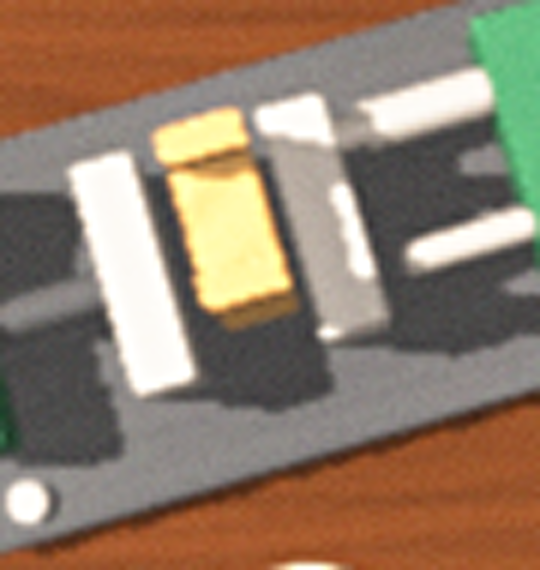

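The crop puts the back jaw's face at about (164,265) and the moving jaw's face at (288,226), a gap of about 44 mm. Closing should therefore come very near the present angle, so I'll use fine steps from here.

Request:
{"api": "drive_tool", "payload": {"motion": [0.2, 0.5, 0, 0, -1, 0.2, 0.5, 0, 0, -1, 0.1, 0.5, 0, 0, -1, 0.1, 0.5, 0, 0, -1, 0.1, 0.5, 0, 0, -1, 0, 0, 0, 0, -1, 0, 0, 0, 0, -1, 0, 0, 0, 0, -1, 0, 0, 0, 0, -1, 0, 0, 0, 0, -1]}}

```text
t: 15.35
position: [0.5643, 0.0095, 0.1269]
eef_rot: [1.899, 2.5, 0.006]
wrist_force: [3.0, 4.9, -1.1]
finger_gap: 0.0233
finger_force: 30.0
```

```bash
python3 arc.py
```

```text
t 15.35 ang 122.92677356402005 r 0.08041588448911725 F tang cw 5.165097817742695 F rad out 2.4824368527363574 z 0.12687421685369937
0 [0.43 1.46]; 2 [0.37 1.47]; 4 [0.31 1.49]; 6 [0.26 1.5 ]; 8 [0.2  1.51]; 10 [0.14 1.51]; 12 [0.09 1.52]; 14 [0.03 1.52]; 16 [-0.03  1.52]; 18 [-0.09  1.52]; 20 [-0.15  1.51]; 22 [-0.2   1.51];
```

Request:
{"api": "drive_tool", "payload": {"motion": [0.1, 0.3, 0, 0, -1, 0.1, 0.3, 0, 0, -1, 0.1, 0.4, 0, 0, -1, 0.1, 0.3, 0, 0, -1, 0.1, 0.3, 0, 0, -1, 0.1, 0.4, 0, 0, -1, 0.1, 0.3, 0, 0, -1, 0.1, 0.3, 0, 0, -1, 0.1, 0.3, 0, 0, -1, 0, 0, 0, 0, -1]}}

```text
t: 16.18
position: [0.5648, 0.0099, 0.1266]
eef_rot: [-1.899, -2.501, 0.003]
wrist_force: [-4.2, 3.0, 4.5]
finger_gap: 0.0231
finger_force: 30.0
```

```bash
python3 arc.py | head -1
```

```text
t 16.1833 ang 122.45006390610023 r 0.08042189053831256 F tang cw -1.9052533408005008 F rad out 4.820860178090271 z 0.12662074758069797
```

Request:
{"api": "drive_tool", "payload": {"motion": [0.3, -0.2, 0, 0, -1, 0.3, -0.3, 0, 0, -1, 0.3, -0.2, 0, 0, -1, 0, 0, 0, 0, -1, 0, 0, 0, 0, -1, 0, 0, 0, 0, -1, 0, 0, 0, 0, -1, 0, 0, 0, 0, -1, 0, 0, 0, 0, -1, 0, 0, 0, 0, -1]}}

```text
t: 17.02
position: [0.5647, 0.0102, 0.1266]
eef_rot: [1.899, 2.501, -0.001]
wrist_force: [-1.3, -5.2, 1.4]
finger_gap: 0.0236
finger_force: 30.0
```

```bash
python3 arc.py | head -1
```

```text
t 17.0167 ang 122.43140064978786 r 0.08079205695731352 F tang cw -3.9352637846421117 F rad out -3.7162732620096435 z 0.12655602523217196
```

Request:
{"api": "drive_tool", "payload": {"motion": [-0.2, -0.1, 0, 0, -1, -0.2, -0.1, 0, 0, -1, -0.1, -0.1, 0, 0, -1, 0, 0, 0, 0, -1, 0, 0, 0, 0, -1, 0, 0, 0, 0, -1, 0, 0, 0, 0, -1, 0, 0, 0, 0, -1, 0, 0, 0, 0, -1, 0, 0, 0, 0, -1]}}

```text
t: 17.85
position: [0.5646, 0.0101, 0.1266]
eef_rot: [1.9, 2.502, 0.0]
wrist_force: [1.3, -4.4, -0.5]
finger_gap: 0.0236
finger_force: 30.0
```

```bash
python3 arc.py | head -1
```

```text
t 17.85 ang 122.49352125395339 r 0.08075731604002984 F tang cw -1.3219245589978734 F rad out -4.408625236723526 z 0.1266473145519639
```

Request:
{"api": "drive_tool", "payload": {"motion": [-0.3, -0.1, 0, 0, -1, -0.2, -0.1, 0, 0, -1, 0, 0, 0, 0, -1, 0, 0, 0, 0, -0.45, 0, 0, 0, 0, -0.3, 0, 0, 0, 0, -0.1, 0, 0, 0, 0, 0.1, 0, 0, 0, 0, 0.2, 0, 0, 0, 0, 0.2, 0, 0, 0, 0, 0.2]}}

```text
t: 18.68
position: [0.5644, 0.0098, 0.1267]
eef_rot: [-1.9, -2.502, -0.0]
wrist_force: [-0.1, -0.2, -0.2]
finger_gap: 0.0559
finger_force: 0.0
```

Request:
{"api": "drive_tool", "payload": {"motion": [0, 0, -5, 0, 0.2, 0, 0, -10, 0, 0.2, 0, 0, -15, 0, 0.2, 0, 0, -20, 0, 0.2, 0, 0, -20, 0, 0.2, 0, 0, -20, 0, 0.2, 0, 0, -20, 0, 0.2, 0, 0, -20, 0, 0.2, 0, 0, -10, 0, 0.2, 0, 0, 0, 0, 0.2]}}

```text
t: 19.52
position: [0.5659, 0.0096, 0.2709]
eef_rot: [1.897, 2.497, 0.006]
wrist_force: [0.6, 0.0, -0.8]
finger_gap: 0.057
finger_force: 0.0
```

Request:
{"api": "drive_tool", "payload": {"motion": [-10, -10, 0, 0, 0.2, -20, -20, 0, 0, 0.2, -25, -25, 0, 0, 0.2, -25, -25, 0, 0, 0.2, -25, -25, 0, 0, 0.2, -25, -25, 0, 0, 0.2, -20, -20, 0, 0, 0.2, -10, -10, 0, 0, 0.2, 0, 0, 0, 0, 0.2, 0, 0, 0, 0, 0.2]}}

```text
t: 20.35
position: [0.452, -0.1878, 0.2651]
eef_rot: [-1.901, -2.498, 0.0]
wrist_force: [0.7, 0.5, 0.2]
finger_gap: 0.0572
finger_force: 0.0
```

```bash
python3 - <<'E'
from h import *
a=snap('top','t5');b=snap('scene','s5')
A=cv2.resize(a['frame'][110:290,170:370],(400,360));B=cv2.resize(b['frame'][120:300,130:330],(400,360))
cv2.imwrite('pics/c5.png',np.hstack([A,B])[:,:,::-1])
E
```

```text
(no output)
```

View pics/c5.png

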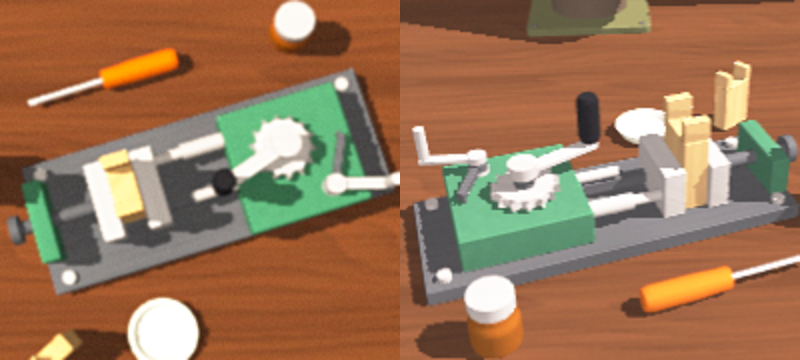

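The pin at (125,190) in the left crop sits between both jaws. The pawl is clear of the wheel, the lever is thrown, the crank rests with its grip at (223,183), and the bystanders have not moved.

```bash
python3 - <<'E'
from h import *
print(onz(load('t5'),170+223/2,110+182/2,.145))
print(ticket.hand_in())
E
```

```text
[0.56253192 0.01011375 0.145     ]
the job is handed in; nothing more can be done
None
```

The job is handed in: the lever is thrown to its stop and the pawl is clear, the crank was held all the way back until its load left, and the last picture shows the bench pin between both jaws with the other things unmoved; at the end of closing I briefly pressed the crank about 4 N past zero load, then eased off and let go.

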